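# Clamp the display risers in the crank vise and set out the glasses cases

## Robot

A 7-joint arm with a two-finger parallel gripper is mounted at the origin on the work surface. World frame = base frame: x ahead of the robot, y to its left, z up, the work surface at z = 0. Lengths are in mm, angles in rad, forces in N, time in s.
With the tool pointing down it reaches from about 400 to 850 mm from the base axis. Payload 4.4 kg.
Tool frame: the origin (TCP) lies on the mounting face of the last link; the fingertips stand 199 mm ahead of it and the grasp point (between the pads) lies 180 mm ahead of it; z points along the fingers, y is the line along which they close (so a half turn about z gives the same grasp; the last joint's range is limited). The gripper opens to 94 mm and grips with 3 to 60 N. Pads are 16 mm wide; open, the fingers measure 119 mm over their backs; the gripper's body (75 mm by 177 mm) begins 78 mm behind the grasp point.
Start: joints at [-1.266, 0.628, 0.038, 1.517, -0.027, 0.996, -0.02], TCP at [235.517, 605.844, 404.678] pointing down, gripper open.
Joint ranges: [-3.06, 3.06], [-0.37, 2.12], [-1.25, 1.32], [0.18, 2.47], [-1.1, 4.24], [0.23, 1.98], [-2.94, 2.94]. Speed limits (rad/s): [2.57, 2.57, 3.14, 3.14, 3.14, 3.14, 3.14].

## Interface

Orientations are given as a rotation vector (axis times angle).
In Python, from station import status, imaging, manip gives the robot as it stands.
- The arm moves only by the shell command python3 -m pendant 'ROWS' [OPENING]. ROWS is JSON, one flat list of numbers, 6 for each row, row after row: the shift along the tool's x, y, z each as a share of 0.25 m, from -1 to 1, then the turn, a rotation vector about the tool's x, y, z each as a share of 0.1 rad, from -1 to 1. A call has 1 to 8 rows; each row shifts and turns the commanded pose from where the row before left it, along the tool's axes as they then stand; what a row does not reach is not made up. A row lasts 1/12 s, in which the tool goes at most 41.7 mm and 7.16 degrees, less where a joint would pass 70% of its speed; a pose out of reach is approached as far as the arm can. A call with a number of a shift or a turn outside -1 to 1 is refused whole. A call with a gripper value outside its range is refused whole. OPENING is the opening, from -1 (shut) to 1 (fully open), set as the call begins (- or left out, the last holds). The fingers move at their own pace and stop on an object; the grip force is fixed at half the most. Time passes only in rows, so rows that do not move let the fingers close. It gives the time, the measured TCP pose, the force, the opening and the grip force at its end, in the units of the state.
- status.sense(): the state, without advancing time (a new reading comes with each control period).
- imaging.camera(name): name is "scene" or "top"; returns (picture, depth): 400x640x3 uint8, red, green, blue; 400x640 float32, mm along the optical axis (not along the pixel's ray), 0 where there is no reading.
- imaging.get_calibration(name): a dict with "intrinsics" (3x3 intrinsics, pixels), "k1" (the pictures are not rectified: a ray, as slopes to the right and down, at radius r is drawn at 1 + k1 r^2 times it, then the intrinsics apply), "position" and "attitude" of the camera in the world. Camera axes: x right, y down, z forward; pixel columns grow to the right and rows downward; lengths in mm; the calibration is good to about 2 mm. A picture is of the moment at which its call begins. get_calibration takes no time and is no camera call.
- manip.hand_in(): hands the job in; it is judged then, once.
The state is a dict: "time_s": time; "qpos": joint angles; "joint_vel": joint speeds; "effort": joint torques, N m; "tcp_pos": TCP position; "tcp_rot": TCP orientation; "contact_force": force on the tool from outside, world axes, zero at the start; "wrist_torque": the same for the moment, N m; "gripper_width": finger opening in mm; "finger_force": force on a finger pad.
Only numpy, scipy, OpenCV 4.12 (cv2) and the standard library are available. Lean on these libraries where they do the work, as an engineer would, in place of code of your own. Each camera call takes 0.05 s, during which the arm holds its last target. There are 200 camera calls.

## Task

Set up the display plinth on this market stall: first crank the vise's jaw fully open, then push every display riser into the vise's bay, back against the back fence with its sides square to it and in one row. Then crank the jaw shut until the row is packed tight against the fixed jaw and the red sprung pad is pressed in about half of its travel. Only then lay every glasses case flat on top of the risers, near the middle front to back and with its long side pointing front to back; leave the other wares alone.

Things in the scene. Friction and masses are not known exactly. Their poses are not given: they have to be found in the camera images.
- vise: crank vise fixed to the table: an aluminium frame, open at the front (robot side), no floor of its own. Origin: on the table, mid-bay, where the risers go; x points to the back fence, y along the bay to the fixed jaw, z up. A riser pushed home to the fence has its centre at x = 0. A blue gear housing (100 x 80 x 70 mm high) stands round x = -10, y = -245 mm
- fence (a point): middle of the back fence's face, at x = +40 mm, y = 0 of the vise, 20 mm up; the fence is 40 mm high and runs along y from -180 to +180 mm
- fixed_jaw (a point): middle of the fixed jaw's face, at y = +155 mm of the vise, 20 mm up; the jaw is 40 mm high, 26 mm thick and reaches from x = -44 to +56 mm
- jaw (a joint): moving jaw (80 mm in x, 42 mm high), m: 0 = fully open, grows as it slides along the vise's +y to the fixed jaw, 40 mm per full turn of the crank; stays where it is left; starts partly closed. Pad face is at y = -155 mm + jaw - pad of the vise (so -155 mm when open). Its rack, 32 mm high, sticks out past the housing to -y by up to 115 mm
- pad (a joint): red sprung pad on the jaw's face (74 mm long in x, 36 mm high), m: 0 = sprung out, 0.016 = pressed fully in; spring 1.2 N per mm. It is pressed in by what the jaw pushes on; its free gap of 16 mm to the jaw is seen closing from above
- pad_face (a point): centre of the red pad's front face, 22 mm above the table
- crank (a joint): crank of the vise, rad: grows clockwise seen from above, which closes the jaw (anticlockwise opens it); 0 = jaw fully open. Five full turns (31.4) in all. Friction about 0.2 N m (4 N at the knob); it does not run back by itself
- crank_axis (a point): point on the crank's upright axis, at the height of the knob's middle, 105 mm above the table. The dark crank arm beneath turns at 74 to 86 mm height
- knob (a point): middle of the orange knob of the crank, an upright cylinder 24 mm across and 42 mm tall (from 84 to 126 mm above the table), 50 mm from the crank's axis, free to spin on its own pin, so it can be held fast in the gripper while it is led round the circle
- riser1_mid (a point): display riser: a closed black box with an ivory suede top and a thin gold line round its foot, 80 mm deep (its x) x 90 mm wide (its y) x 50 mm high, 0.35 kg, too wide to grasp comfortably, slides on the table. The point is its centre, 25 mm above its underside; z up. Absent in some starts
- riser2_mid (a point): display riser: a closed black box with an ivory suede top and a thin gold line round its foot, 80 mm deep (its x) x 90 mm wide (its y) x 50 mm high, 0.35 kg, too wide to grasp comfortably, slides on the table. The point is its centre, 25 mm above its underside; z up. Absent in some starts
- riser3_mid (a point): display riser: a closed black box with an ivory suede top and a thin gold line round its foot, 80 mm deep (its x) x 90 mm wide (its y) x 50 mm high, 0.35 kg, too wide to grasp comfortably, slides on the table. The point is its centre, 25 mm above its underside; z up. Absent in some starts
- case1_mid (a point): hard glasses case, a closed teal box with rounded edges and a gold seam, 120 mm long (its x) x 54 mm wide (its y) x 40 mm high, 0.14 kg, lying flat. The point is its centre, 20 mm above its underside. Absent in some starts
- case2_mid (a point): hard glasses case, a closed dark red box with rounded edges and a gold seam, 120 mm long (its x) x 54 mm wide (its y) x 40 mm high, 0.14 kg, lying flat. The point is its centre, 20 mm above its underside. Absent in some starts
- bead_tray: bystander: open black tray of beads, 130 x 170 x 30 mm, origin under its middle; leave alone
- cup: bystander: white cup, 76 mm across, 85 mm high, origin under its middle; leave alone
- bangle_stand: bystander: upright post with bangles on a round black foot 80 mm across, 122 mm high, origin under its middle; leave alone

How it is judged (in metres and radians):
On the way, in this order (a step that is already met when the one before it is completed fails the run):
1. the jaw is cranked fully open (within 10 mm) (value of joint jaw below 0.01 m), for 0.1 s.
2. every riser stands in the bay against the back fence (within 12 mm, square within 8 degrees) (x of riser1_mid in the frame of vise between -0.012 and 0.012 m and y of riser1_mid in the frame of vise between -0.118 and 0.118 m and angle between the x axis of each of riser1_mid, riser2_mid, riser3_mid and the x axis of vise, either way round below 0.14 rad and z of each of riser1_mid, riser2_mid, riser3_mid in the frame of vise below 0.03 m and x of riser2_mid in the frame of vise between -0.012 and 0.012 m and y of riser2_mid in the frame of vise between -0.118 and 0.118 m and x of riser3_mid in the frame of vise between -0.012 and 0.012 m and y of riser3_mid in the frame of vise between -0.118 and 0.118 m), for 0.2 s.
3. the row is packed against the fixed jaw and the pad is pressed in 4 to 13 mm of its 16 (value of joint pad between 0.004 and 0.013 m and x of riser1_mid in the frame of vise between -0.01 and 0.01 m and z of each of riser1_mid, riser2_mid, riser3_mid in the frame of vise below 0.03 m and angle between the x axis of each of riser1_mid, riser2_mid, riser3_mid and the x axis of vise, either way round below 0.09 rad and (y of riser1_mid in the frame of vise between 0.101 and 0.119 m or y of riser1_mid in the frame of vise between 0.011 and 0.029 m or y of riser1_mid in the frame of vise between -0.079 and -0.061 m) and x of riser2_mid in the frame of vise between -0.01 and 0.01 m and (y of riser2_mid in the frame of vise between 0.101 and 0.119 m or y of riser2_mid in the frame of vise between 0.011 and 0.029 m or y of riser2_mid in the frame of vise between -0.079 and -0.061 m) and x of riser3_mid in the frame of vise between -0.01 and 0.01 m and (y of riser3_mid in the frame of vise between 0.101 and 0.119 m or y of riser3_mid in the frame of vise between 0.011 and 0.029 m or y of riser3_mid in the frame of vise between -0.079 and -0.061 m)), for 0.3 s.
4. every glasses case lies on the risers (z of case1_mid in the frame of vise between 0.063 and 0.077 m and x of case1_mid in the frame of vise between -0.028 and 0.028 m and y of case1_mid in the frame of vise between -0.11 and 0.15 m and angle between the x axis of each of case1_mid, case2_mid and the x axis of vise, either way round below 0.35 rad and angle between each of case1_mid, case2_mid's own z axis and vertical below 0.15 rad and linear speed of each of case1, case2 below 0.02 m/s and z of case2_mid in the frame of vise between 0.063 and 0.077 m and x of case2_mid in the frame of vise between -0.028 and 0.028 m and y of case2_mid in the frame of vise between -0.11 and 0.15 m), for 0.2 s.
At the end, for the whole second after the job is handed in: Each riser within 10 mm of home at the back fence, square within 5 deg, within 9 mm of its gapless place in a row from the fixed jaw; pad pressed in 4 to 13 mm; each glasses case flat and at rest on the risers, centre within 28 mm of the row's middle line, pointing front to back within 20 deg (all of step 3 and all of step 4); the robot touches nothing.
It fails at once if the bead tray is disturbed (distance of bead_tray from where it was at the start of the episode above 0.04 m).
It fails at once if the cup is disturbed (distance of cup from where it was at the start of the episode above 0.04 m).
It fails at once if the bangle stand is disturbed (distance of bangle_stand from where it was at the start of the episode above 0.04 m).
Of riser1, riser2, riser3 only 2 to 3 are there at a start; the rules pass over those that are not, and their reading is None.
Of case1, case2 only 1 to 2 are there at a start; the rules pass over those that are not, and their reading is None.
At some moment in a run one of riser1, riser2, riser3, case1, case2 may be knocked a few centimetres aside while the robot is not near it.
Once in a run the grip may slacken for a moment while it holds something.
It also fails if it takes over 210 s, if anything falls off the work surface, if the arm or the gripper's body presses on something with over 40 N, if the wrist force passes 120 N, or if a joint passes its speed limit or range.

## Working session

There is one attempt and no reset: what is moved stays moved. The work goes in short steps, Python scripts to look and compute and a shell command to move; the robot and the scene stay as the last step left them, time stands still between calls to the robot, and variables do not carry over. Pictures are saved under pics/ and viewed, at most 14 in all, crops included, and the job is handed in when it is done.

```bash
mkdir -p pics; cat > h.py <<'E'
import numpy as np, cv2
from scipy.spatial.transform import Rotation as R
from station import status, imaging, manip
def cam(name, save=None):
    p,d=imaging.camera(name); c=imaging.get_calibration(name)
    if save: cv2.imwrite(f'pics/{save}.png', p[:,:,::-1])
    return p,d,c
def att(c):
    a=np.array(c['attitude'],float)
    return a if a.shape==(3,3) else (R.from_rotvec(a).as_matrix() if a.size==3 else R.from_quat(a).as_matrix())
def cloud(d,c):
    K=np.array(c['intrinsics']); v,u=np.mgrid[:d.shape[0],:d.shape[1]]
    pts=np.stack([u,v],-1).reshape(-1,1,2).astype(float)
    n=cv2.undistortPoints(pts,K,np.array([c['k1'],0,0,0.])).reshape(d.shape+(2,))
    P=np.dstack([n*d[...,None],d]); W=P@att(c).T+np.array(c['position']); W[d==0]=np.nan
    return W
E
python3 - <<'E'
from h import *
for n in('top','scene'):
    p,d,c=cam(n,n+'0'); print(n,c); np.savez(n+'0',p=p,W=cloud(d,c))
s=status.sense(); print(s); print(R.from_rotvec(s['tcp_rot']).as_matrix().round(3))
E
```

```text
top {'intrinsics': array([[371.23434089,   0.        , 323.06029055],
       [  0.        , 371.23434089, 200.54985912],
       [  0.        ,   0.        ,   1.        ]]), 'k1': -0.06007161785904756, 'position': array([ 349.36683384,  -34.65177466, 1294.32845844]), 'attitude': array([-2.1505957 ,  2.1585666 , -0.12038988])}
scene {'intrinsics': array([[439.56347478,   0.        , 316.69265639],
       [  0.        , 439.56347478, 196.95243594],
       [  0.        ,   0.        ,   1.        ]]), 'k1': -0.10463147070715074, 'position': array([1176.32018284,  510.33854982, 1224.53287724]), 'attitude': array([-1.20836452, -2.45497242,  0.85492977])}
{'time_s': 0.1, 'qpos': array([-1.26578539,  0.62922916,  0.03843477,  1.51819486, -0.02697117,
        0.99630559, -0.01999757]), 'joint_vel': array([-0.00208027, -0.00076222, -0.00110008, -0.00291563, -0.00102321,
       -0.00085106,  0.00038544]), 'effort': array([ 2.31429869e-03, -5.50783181e+01,  1.14709251e+00, -1.87115300e+01,
       -5.22263849e-02,  1.92315748e-02,  5.87237173e-05]), 'tcp_pos': array([235.42194133, 605.61273287, 403.88489246]), 'tcp_rot': array([-5.79044624e-01, -3.08749497e+00,  2.50843731e-03]), 'contact_force': array([-0.20634798, -0.30739053,  0.01105803]), 'wrist_torque': array([-0.01047308,  0.02398837,  0.01070272]), 'finger_force': 0.0, 'gripper_width': 94.24102393922071}
[[-0.932  0.362 -0.001]
 [ 0.362  0.932 -0.002]
 [-0.    -0.002 -1.   ]]
```

View pics/top0.png

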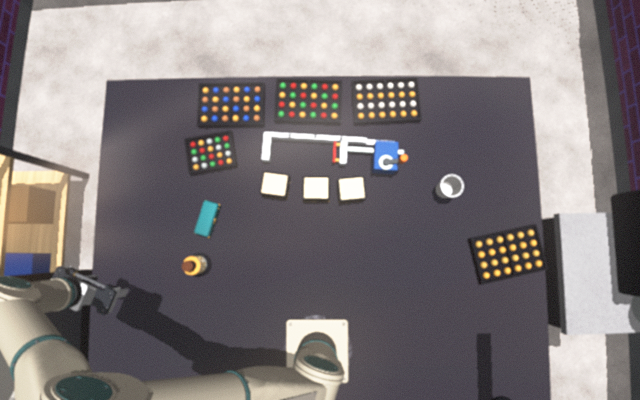

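View pics/scene0.png

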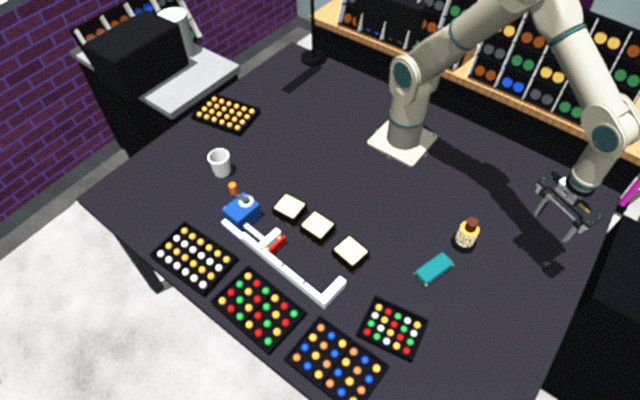

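The top view shows three risers at about (275,184), (316,188) and (351,189), and the teal case at (207,218). The vise fence runs from (265,135) to (375,142) with the fixed jaw at (266,148). The red pad is at (336,152), the housing at (386,156) and the orange knob at (404,158). There's no dark red case.

```bash
cat >> h.py <<'E'
def blob(W,m,zlo,zhi,box=None):
    z=W[...,2]; m=m&(z>zlo)&(z<zhi)
    if box: m&=(W[...,0]>box[0])&(W[...,0]<box[1])&(W[...,1]>box[2])&(W[...,1]<box[3])
    n,l,s,_=cv2.connectedComponentsWithStats(m.astype(np.uint8)); out=[]
    for i in range(1,n):
        if s[i,4]<25: continue
        q=W[l==i]; r=cv2.minAreaRect(q[:,:2].astype(np.float32))
        out.append((q.mean(0).round(1),np.round(r[0],1),np.round(r[1],1),round(r[2],1),s[i,4]))
    return out
def masks(p):
    h=cv2.cvtColor(p,cv2.COLOR_RGB2HSV).astype(int); H,S,V=h[...,0],h[...,1],h[...,2]
    return dict(ivory=(S<90)&(V>140),teal=(H>80)&(H<100)&(S>100)&(V>60),orange=(H>3)&(H<20)&(S>150)&(V>100),blue=(H>100)&(H<125)&(S>130)&(V>70),red=((H<5)|(H>174))&(S>150)&(V>80))
E
python3 - <<'E'
from h import *
for n in('top0','scene0'):
    f=np.load(n+'.npz'); W=f['W']; m=masks(f['p']); print(n)
    for k,zl,zh in(('ivory',44,58),('ivory',25,44),('teal',30,60),('orange',85,140),('blue',50,80),('red',10,50)):
        for b in blob(W,m[k],zl,zh,(350,900,-400,450)): print(k,*b)
E
```

```text
top0
ivory [559.4 143.5  50.9] [559.4 143.8] [86.5 75. ] 81.5 544
ivory [545.    1.9  50.8] [545.7   2.4] [85.3 73.5] 89.4 554
ivory [ 543.3 -119.4   50.7] [ 543.1 -119.1] [76.1 86. ] 4.9 550
ivory [706.2   2.6  37.7] [687.2  -4.2] [385.2 100.3] 86.9 949
teal [444.1 377.4  39.8] [444.  378.8] [ 56.4 119.9] 74.5 519
orange [ 628.5 -282.2  123.5] [ 629.6 -283.8] [18.8 24.1] 21.9 30
blue [ 665.6 -231.1   69.9] [ 650.9 -235.1] [79.  94.3] 88.7 370
blue [ 609.1 -262.9   69.3] [ 610.8 -260.4] [20.1 19.4] 3.1 30
red [672.  -61.9  39.4] [670.3 -62.2] [ 5.5 64.1] 85.9 28
scene0
ivory [ 547.2 -117.2   50.6] [ 545.9 -118.5] [77.2 86. ] 4.6 455
ivory [549.9   3.9  50.7] [549.9   2.6] [87.2 78.4] 85.7 497
ivory [563.9 145.5  50.3] [562.5 144.5] [84.4 76.8] 81.2 554
ivory [713.8  20.7  37.2] [692.7  -4. ] [388.6 102.5] 87.1 1215
teal [452.9 381.4  37.6] [450.4 381.2] [ 55.8 120.2] 73.3 602
orange [ 638.5 -277.2  107.1] [ 637.7 -280.8] [17.5 20.6] 41.7 48
blue [ 672.3 -225.6   67.1] [ 656.9 -232.8] [ 79.8 100.2] 85.3 474
red [675.6 -58.9  28.9] [677.2 -59.7] [10.5 70.6] 86.7 114
red [816.3 -22.8  20.9] [813.9 -25.7] [28.7 22.6] 43.1 53
red [887.2 -64.2  20.7] [885.1 -67.6] [30.1 22.8] 46.7 54
red [854.2  15.1  22.3] [851.3  10.3] [29.4 22.7] 68.3 52
red [821.6  90.6  21.5] [819.7  88. ] [28.  22.7] 28.7 56
red [650.5 342.2  17.6] [650.2 341.2] [19.2 15.1] 31.8 32
red [891.2  50.9  23.3] [890.2  46.9] [19.3 26.8] 2.4 50
red [859.  126.7  20.6] [856.7 124.1] [24.5 22.9] 8.6 58
red [673.7 376.7  17.9] [672.3 376.2] [17.5 17. ] 61.1 39
red [738.7 328.5  18.1] [739.3 329.3] [31.1 17.6] 30.4 44
red [694.5 411.6  17.7] [693.6 411.6] [17.1 19.7] 8.8 43
red [718.1 444.   18.5] [719.1 443. ] [13.1 31.5] 89.6 34
```

```bash
python3 - <<'E'
from h import *
for n in('top0','scene0'):
    f=np.load(n+'.npz'); W=f['W']; p=f['p']; m=masks(p)['ivory']
    q=W[m&(W[...,2]>34)&(W[...,2]<47)&(W[...,0]>620)&(W[...,0]<800)&(W[...,1]>-330)&(W[...,1]<260)]
    # fence top: front edge where between jaws
    fe=[];bk=[]
    for y in range(-20,140,8):
        s=q[abs(q[:,1]-y)<6]
        if len(s): fe.append((y,s[:,0].min(),s[:,0].max()))
    fe=np.array(fe); a=np.polyfit(fe[:,0],fe[:,1],1); b=np.polyfit(fe[:,0],fe[:,2],1)
    print(n,'front',a,np.degrees(np.arctan(a[0])),'back',b)
    for x in range(640,690,8):
        s=q[(abs(q[:,0]-x)<5)]; fj=s[s[:,1]>80]; mj=s[(s[:,1]<0)]
        print(x,'fixed',fj[:,1].min().round(1),fj[:,1].max().round(1) if len(fj) else None,'mov', mj[:,1].min().round(1), mj[:,1].max().round(1))
    b=m*0
    c=W[(W[...,2]>70)&(W[...,2]<92)&(W[...,0]>600)&(W[...,0]<720)&(W[...,1]<-190)&(W[...,1]>-320)]
    print('crank arm pts',len(c),c.mean(0))
p=np.load('scene0.npz')['p'][170:260,190:360]; a=cv2.resize(p,None,fx=4,fy=4,interpolation=cv2.INTER_CUBIC)
p=np.load('top0.npz')['p'][120:205,250:420]; b=cv2.resize(p,None,fx=4,fy=4,interpolation=cv2.INTER_CUBIC)[:240]
cv2.imwrite('pics/c0.png',np.vstack([a,b])[:,:,::-1])
E
```

```text
top0 front [7.32287005e-02 7.19203149e+02] 4.188219793215882 back [6.64376231e-02 7.34291194e+02]Traceback (most recent call last):
  File "<stdin>", line 14, in <module>
    return umr_minimum(a, axis, None, out, keepdims, initial, where)
ValueError: zero-size array to reduction operation minimum which has no identity
```

```bash
python3 - <<'E'
from h import *
for n in('top0','scene0'):
    f=np.load(n+'.npz'); W=f['W']; p=f['p']; m=masks(p)['ivory']
    q=W[m&(W[...,2]>34)&(W[...,2]<47)&(W[...,0]>620)&(W[...,0]<800)&(W[...,1]>-330)&(W[...,1]<260)]
    fe=[]
    for y in range(-20,140,8):
        s=q[abs(q[:,1]-y)<6]
        if len(s): fe.append((y,s[:,0].min(),s[:,0].max()))
    fe=np.array(fe); a=np.polyfit(fe[:,0],fe[:,1],1); b=np.polyfit(fe[:,0],fe[:,2],1)
    print(n,'front',a,np.degrees(np.arctan(a[0])),'back',b)
    th=-np.arctan(a[0]); 
    u=q[:,:2]@np.array([[np.cos(th),-np.sin(th)],[np.sin(th),np.cos(th)]]) # vise-aligned
    for nm,mm in(('fixed',u[:,1]>60),('mov',u[:,1]<-40)):
        s=u[mm&(u[:,0]<u[:,0].max()-50)]; print(nm,len(s),'x',s[:,0].min().round(1),'y',np.percentile(s[:,1],[1,5,95,99]).round(1) if len(s) else 0)
    print('u max x',u[:,0].max(),'y',u[:,1].min(),u[:,1].max(),'th',np.degrees(th))
p=np.load('scene0.npz')['p'][170:260,190:360]; a=cv2.resize(p,None,fx=4,fy=4,interpolation=cv2.INTER_CUBIC)
p=np.load('top0.npz')['p'][120:205,250:420]; b=cv2.resize(p,None,fx=4,fy=4,interpolation=cv2.INTER_CUBIC)[:240]
cv2.imwrite('pics/c0.png',np.vstack([a,b])[:,:,::-1])
E
```

```text
top0 front [7.32287005e-02 7.19203149e+02] 4.188219793215882 back [6.64376231e-02 7.34291194e+02]
fixed 115 x 632.2 y [210.5 211.  235.5 236.4]
mov 65 x 637.3 y [-88.5 -55.4 -40.6 -40.1]
u max x 734.7573499673825 y -244.7074931046041 236.9047608944308 th -4.188219793215882
scene0 front [8.12291753e-02 7.22892319e+02] 4.643893079279455 back [7.14883604e-02 7.39509489e+02]
fixed 153 x 633.7 y [218.6 220.1 244.3 244.9]
mov 31 x 643.9 y [-50.2 -49.6 -40.6 -40.5]
u max x 739.8415710971842 y -137.64213451217856 246.27505949635642 th -4.643893079279455
```

View pics/c0.png

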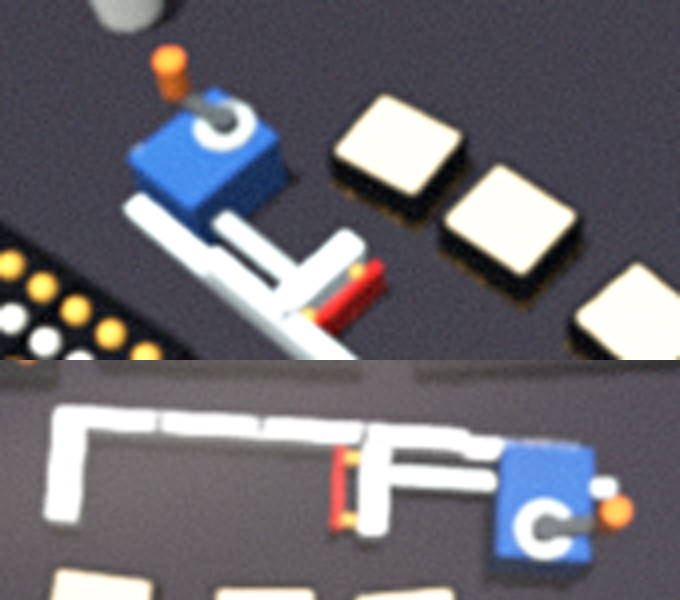

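The crops show the crank hub at about (245,199) in the scene view and (386,162) in the top view, with the knob pointing to -y. I'll turn the tool onto the vise axes first: vise yaw about -4.3°, so tool x = vise y, tool y = vise x and tool z = down. I'll compute the crank geometry at the same time.

```bash
cat >> h.py <<'E'
O=np.array([681.,7.]); TH=np.radians(-4.3); EX=np.array([np.cos(TH),np.sin(TH)]); EY=np.array([-np.sin(TH),np.cos(TH)])
def tov(w): d=np.asarray(w)[:2]-O; return np.array([d@EX,d@EY]).round(1)
def pix(c,u,v,z):
    n=cv2.undistortPoints(np.array([[[u,v]]],float),np.array(c['intrinsics']),np.array([c['k1'],0,0,0.]))[0,0]
    r=att(c)@np.array([*n,1]); P=np.array(c['position']); return P+r*(z-P[2])/r[2]
def st():
    s=status.sense(); m=R.from_rotvec(s['tcp_rot']).as_matrix()
    print('t',round(s['time_s'],2),'tcp',s['tcp_pos'].round(1),'V',tov(s['tcp_pos']),'yawY',np.degrees(np.arctan2(m[1,1],m[0,1])).round(2),'z',m[:,2].round(3),'F',s['contact_force'].round(1),'w',round(s['gripper_width'],1),'ff',round(s['finger_force'],1))
E
python3 -m pendant '[0,0,0,0,0,1, 0,0,0,0,0,1, 0,0,0,0,0,1, 0,0,0,0,0,1, 0,0,0,0,0,1, 0,0,0,0,0,1, 0,0,0,0,0,1, 0,0,0,0,0,1]'
python3 -m pendant '[0,0,0,0,0,1, 0,0,0,0,0,1, 0,0,0,0,0,1, 0,0,0,0,0,1, 0,0,0,0,0,0.76, 0,0,0,0,0,0]'
python3 - <<'E'
from h import *
st()
c=imaging.get_calibration('top'); s=imaging.get_calibration('scene')
for nm,a,b,z in(('hub',(386.3,161.8),(245.5,199.5),86),('knobtop',(404,158),(232.5,184.2),126)):
    A=pix(c,*a,z);B=pix(s,*b,z); print(nm,A.round(1),B.round(1),'V',tov(A),tov(B),tov((A+B)/2))
E
```

```text
time_s: 0.77
tcp_pos: [235.4, 605.7, 404.2]
tcp_rot: [1.742, 2.614, -0.002]
contact_force: [-0.0, 0.4, -0.5]
gripper_width: 93.9
finger_force: 0.0
time_s: 1.27
tcp_pos: [235.2, 605.8, 404.1]
tcp_rot: [2.305, 2.133, -0.001]
contact_force: [1.0, 1.0, -0.1]
gripper_width: 93.8
finger_force: 0.0
t 1.27 tcp [235.2 605.8 404.1] V [-489.4  563.7] yawY -4.45 z [-0.    -0.001 -1.   ] F [ 1.   1.  -0.1] w 93.8 ff 0.0
hub [ 625.2 -234.1   86. ] [ 634.1 -228.6   86. ] V [ -37.6 -244.6] [ -29.1 -238.5] [ -33.3 -241.6]
knobtop [ 628.4 -285.   126. ] [ 633.1 -280.7  126. ] V [ -30.6 -295.1] [ -26.2 -290.5] [ -28.4 -292.8]
```

```bash

for i in 1; do
python3 -m pendant '[-0.143,0.077,0,0,0,0, -0.143,0.077,0,0,0,0, -0.143,0.077,0,0,0,0, -0.143,0.077,0,0,0,0, -0.143,0.077,0,0,0,0, -0.143,0.077,0,0,0,0, -0.143,0.077,0,0,0,0, -0.143,0.077,0,0,0,0]' 0.2 >/dev/null
python3 -m pendant '[-0.143,0.077,0,0,0,0, -0.143,0.077,0,0,0,0, -0.143,0.077,0,0,0,0, -0.143,0.077,0,0,0,0, -0.143,0.077,0,0,0,0, -0.143,0.077,0,0,0,0, -0.143,0.077,0,0,0,0, -0.143,0.077,0,0,0,0]' >/dev/null
python3 -m pendant '[-0.143,0.077,0,0,0,0, -0.143,0.077,0,0,0,0, -0.143,0.077,0,0,0,0, -0.143,0.077,0,0,0,0, -0.143,0.077,0,0,0,0, -0.1,0.06,0,0,0,0, -0.05,0.02,0,0,0,0, 0,0,0,0,0,0]' >/dev/null
done
python3 -c "
from h import *
st(); print(status.sense()['qpos'].round(2))"
```

```text
t 3.27 tcp [ 598.4 -215.9  404.1] V [ -65.7 -228.5] yawY -4.53 z [-0.001 -0.002 -1.   ] F [ 0.1 -0.5  0.8] w 56.4 ff 0.0
[ 0.06  0.64  0.41  1.57 -0.28  0.99  0.47]
```

```bash

python3 -m pendant '[-0.129,0.0745,0,0,0,0, -0.129,0.0745,0,0,0,0, 0,0,0,0,0,0, 0,0,0.116,0,0,0, 0,0,0.116,0,0,0, 0,0,0.116,0,0,0, 0,0,0.116,0,0,0, 0,0,0,0,0,0]' >/dev/null
python3 - <<'E'
from h import *
st()
p,d,c=cam('scene'); W=cloud(d,c); p1,d1,c1=cam('top'); 
a=cv2.resize(p[140:240,170:300],None,fx=5,fy=5,interpolation=cv2.INTER_CUBIC)
cv2.imwrite('pics/k1.png',a[:,:,::-1])
E
```

```text
t 3.93 tcp [ 628.9 -275.3  282.6] V [ -30.8 -285.4] yawY -4.18 z [-0.01   0.007 -1.   ] F [-1.4  0.4 -0.3] w 56.5 ff 0.0
```

View pics/k1.png

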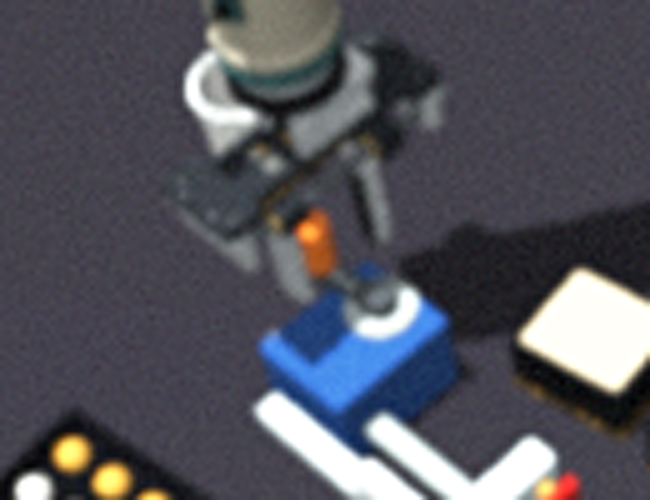

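The knob stands between the two fingers at about (316,240) in the crop. I'll centre on it and close.

```bash

python3 -m pendant '[-0.026,0.006,-0.02,0,0,0, 0,0,0,0,0,0, 0,0,0,0,0,0]' >/dev/null; python3 -c "
from h import *
st()"
python3 -m pendant '[0,0,0,0,0,0, 0,0,0,0,0,0, 0,0,0,0,0,0, 0,0,0,0,0,0, 0,0,0,0,0,0, 0,0,0,0,0,0]' -1 >/dev/null
python3 -c "
from h import *
st()"
```

```text
t 4.28 tcp [ 632.5 -287.1  296.5] V [ -26.3 -296.9] yawY -4.39 z [ 0.004 -0.002 -1.   ] F [0.  0.1 0.2] w 56.2 ff 0.0
t 4.78 tcp [ 632.3 -286.   293.6] V [ -26.6 -295.8] yawY -4.34 z [ 0.001 -0.    -1.   ] F [ 1.7 -0.6 -0.8] w 23.2 ff 30.0
```

```bash

python3 -m pendant '[0.024,0.074,0,0,0,0, 0.051,0.059,0,0,0,0, 0.07,0.035,0,0,0,0, 0.078,0.006,0,0,0,0]'; python3 -c "
from h import *
st()"
python3 -m pendant '[0.074,-0.024,0,0,0,0, 0.059,-0.051,0,0,0,0, 0.035,-0.07,0,0,0,0, 0.006,-0.078,0,0,0,0]' >/dev/null;  python3 -c "
from h import *
st()"
python3 -m pendant '[0,0,0,0,0,0]' >/dev/null;  python3 -c "
from h import *
st()"
```

```text
time_s: 5.12
tcp_pos: [679.7, -237.2, 293.7]
tcp_rot: [2.303, 2.129, -0.006]
contact_force: [-1.4, -5.8, -1.4]
gripper_width: 23.5
finger_force: 30.0
t 5.12 tcp [ 679.7 -237.2  293.7] V [  17.  -243.6] yawY -4.5 z [ 0.001 -0.007 -1.   ] F [-1.4 -5.8 -1.4] w 23.5 ff 30.0
t 5.45 tcp [ 628.7 -185.4  293.7] V [ -37.7 -195.8] yawY -4.21 z [ 0.006 -0.003 -1.   ] F [ 5.8 -5.6 -7. ] w 23.5 ff 30.0
t 5.53 tcp [ 625.1 -186.3  293.7] V [ -41.2 -196.9] yawY -4.4 z [-0.002 -0.001 -1.   ] F [-2.7 -1.7 -2. ] w 23.3 ff 30.0
```

```bash

python3 -m pendant '[-0.024,-0.074,0,0,0,0, -0.051,-0.059,0,0,0,0, -0.07,-0.035,0,0,0,0, -0.078,-0.006,0,0,0,0, -0.074,0.024,0,0,0,0, -0.059,0.051,0,0,0,0, -0.035,0.07,0,0,0,0, -0.006,0.078,0,0,0,0]' >/dev/null
python3 -m pendant '[0.024,0.074,0,0,0,0, 0.051,0.059,0,0,0,0, 0.07,0.035,0,0,0,0, 0.078,0.006,0,0,0,0, 0.074,-0.024,0,0,0,0, 0.059,-0.051,0,0,0,0, 0.035,-0.07,0,0,0,0, 0.006,-0.078,0,0,0,0]' >/dev/null
python3 - <<'E'
from h import *
st()
for n in('top','scene'):
    p,d,c=cam(n); W=cloud(d,c)
    for b in blob(W,masks(p)['red'],10,50,(600,730,-250,100)): print(n,*b,tov(b[1]))
for n in('top0','scene0'):
    f=np.load(n+'.npz')
    for b in blob(f['W'],masks(f['p'])['red'],10,50,(600,730,-250,100)): print(n,*b,tov(b[1]))
E
```

```text
t 6.87 tcp [ 629.3 -185.4  293.7] V [ -37.1 -195.8] yawY -4.22 z [ 0.005 -0.003 -1.   ] F [ 6.3 -6.6 -6.6] w 23.7 ff 30.0
scene [ 672.3 -118.8   28.9] [ 672.7 -120.1] [ 9.7 69.8] 85.6 110 [   1.3 -127.4]
top0 [672.  -61.9  39.4] [670.3 -62.2] [ 5.5 64.1] 85.9 28 [ -5.5 -69.8]
scene0 [675.6 -58.9  28.9] [677.2 -59.7] [10.5 70.6] 86.7 114 [  1.2 -66.8]
```

```bash

python3 -m pendant '[-0.024,-0.074,0,0,0,0, -0.051,-0.059,0,0,0,0, -0.07,-0.035,0,0,0,0, -0.078,-0.006,0,0,0,0, -0.074,0.024,0,0,0,0, -0.059,0.051,0,0,0,0, -0.035,0.07,0,0,0,0, -0.006,0.078,0,0,0,0]' >/dev/null
python3 -m pendant '[0.024,0.074,0,0,0,0, 0.051,0.059,0,0,0,0, 0,0,0,0,0,0]' >/dev/null
python3 -c "
from h import *
st()"
python3 -m pendant '[0.033,0.019,0,0,0,0, 0,0,0,0,0,0]' >/dev/null
python3 -c "
from h import *
st()"
python3 -m pendant '[0.036,0.013,0,0,0,0, 0,0,0,0,0,0]' >/dev/null
python3 -c "
from h import *
st()"
```

```text
t 7.88 tcp [ 669.2 -268.   293.5] V [   8.8 -275.1] yawY -4.18 z [-0.001  0.002 -1.   ] F [0.6 2.8 2.9] w 23.4 ff 30.0
t 8.05 tcp [ 672.8 -261.9  293.6] V [  12.  -268.7] yawY -4.32 z [-0.001 -0.001 -1.   ] F [-0.7 -1.3  1.4] w 23.7 ff 30.0
t 8.22 tcp [ 676.  -252.5  293.4] V [  14.5 -259.1] yawY -4.33 z [-0.002  0.001 -1.   ] F [-2.8 -1.2  2.2] w 24.0 ff 3.0
```

```bash

python3 -m pendant '[0,0,0,0,0,0, 0,0,0,0,0,0, 0,0,0,0,0,0, 0,0,0,0,0,0]' -1 >/dev/null
python3 -c "
from h import *
st()"
python3 -m pendant '[0.033,0.006,0,0,0,0, 0.033,0.001,0,0,0,0, 0,0,0,0,0,0]' >/dev/null
python3 -c "
from h import *
st()"
python3 -m pendant '[0.03,-0.003,0,0,0,0, 0,0,0,0,0,0]' >/dev/null
python3 - <<'E'
from h import *
st()
for n in('top','scene'):
    p,d,c=cam(n,'o_'+n); W=cloud(d,c); m=masks(p)
    for k,a,b_ in(('red',10,50),('orange',80,135)):
      for b in blob(W,m[k],a,b_,(580,730,-330,100)): print(n,k,*b,tov(b[1]))
E
```

```text
t 8.55 tcp [ 675.7 -252.8  293.4] V [  14.2 -259.4] yawY -4.35 z [-0.     0.002 -1.   ] F [-1.1  1.7  0.8] w 23.6 ff 30.0
t 8.8 tcp [ 679.6 -236.4  293.6] V [  16.8 -242.8] yawY -4.29 z [ 0.002 -0.002 -1.   ] F [ 1.  -3.2 -3.1] w 23.6 ff 30.0
t 8.97 tcp [ 679.3 -231.7  293.7] V [  16.2 -238.2] yawY -4.38 z [ 0.004 -0.007 -1.   ] F [ 3.3 -7.3 -7.4] w 23.4 ff 30.0
scene red [ 670.2 -147.7   27.5] [ 671.  -147.7] [10.8 69.3] 84.2 113 [   1.6 -155. ]
scene orange [ 680.4 -229.4  111.9] [ 678.2 -231. ] [26.4 14.6] 54.9 54 [  15.1 -237.5]
```

```bash

python3 -m pendant '[0.03,-0.006,0,0,0,0, 0,0,0,0,0,0]' >/dev/null
python3 -c "
from h import *
st()"
python3 -m pendant '[0.03,-0.01,0,0,0,0, 0,0,0,0,0,0, 0,0,0,0,0,0]' >/dev/null
python3 -c "
from h import *
st()"
```

```text
t 9.23 tcp [ 678.5 -228.7  293.9] V [  15.2 -235.2] yawY -4.53 z [ 0.008 -0.016 -1.   ] F [  7.9 -16.1 -12. ] w 23.8 ff 30.0
t 9.48 tcp [ 677.4 -225.2  294.3] V [  13.8 -231.9] yawY -4.67 z [ 0.013 -0.024 -1.   ] F [ 11.5 -24.7 -17.6] w 23.6 ff 30.0
```

```bash

python3 -m pendant '[-0.04,0.01,0,0,0,0, 0,0,0,0,0,0]' >/dev/null
python3 -c "
from h import *
st()"
python3 -m pendant '[0,0,0,0,0,0, 0,0,0,0,0,0, 0,0,0,0,0,0, 0,0,-0.1,0,0,0, 0,0,-0.15,0,0,0, 0,0,-0.1,0,0,0, 0,0,0,0,0,0]' 1 >/dev/null
cat >> h.py <<'E'
def risers():
    for n in('top','scene'):
        p,d,c=cam(n,'r_'+n); W=cloud(d,c)
        for b in blob(W,masks(p)['ivory'],45,58,(450,740,-250,260)):
            if b[4]<150: continue
            w,h=b[2]; a=b[3] if w>h else b[3]-90
            a=(a-90-np.degrees(TH)+90)%180-90
            print(n,'V',tov(b[1]),'size',b[2],'relyaw',round(a,1))
        for b in blob(W,masks(p)['teal'],30,110,(350,800,-300,450)): print(n,'case',*b,tov(b[1]))
E
python3 - <<'E'
from h import *
st(); risers()
E
```

```text
t 9.65 tcp [ 678.7 -230.1  294.1] V [  15.5 -236.6] yawY -4.58 z [ 0.007 -0.01  -1.   ] F [  5.3 -11.8  -7.7] w 23.4 ff 30.0
t 10.23 tcp [ 679.  -224.3  387.9] V [  15.4 -230.8] yawY -4.28 z [ 0.01  -0.003 -1.   ] F [ 0.6 -1.4  0.2] w 66.9 ff 0.0
top V [-131.2  127.6] size [86.9 75.5] relyaw -3.1
top case [443.9 377.4  39.9] [444.1 378.7] [ 55.4 119.3] 74.4 523 [-264.1  352.9]
scene V [-122.9 -130.8] size [74.8 81.3] relyaw 13.9
scene V [-130.6  -13.6] size [83.9 77.6] relyaw 3.1
scene V [-127.4  128.3] size [86.  76.5] relyaw -5.1
scene case [453.6 381.5  37.8] [450.1 380.9] [ 55.8 123.9] 72.5 612 [-258.3  355.5]
```

```bash

python3 -m pendant '[0.1435,-0.058,0,0,0,0, 0.1435,-0.058,0,0,0,0, 0.1435,-0.058,0,0,0,0, 0.1435,-0.058,0,0,0,0, 0.1435,-0.058,0,0,0,0, 0.1435,-0.058,0,0,0,0, 0.1435,-0.058,0,0,0,0, 0.1435,-0.058,0,0,0,0]' 1 >/dev/null
python3 -m pendant '[0.1435,-0.058,0,0,0,0, 0.1435,-0.058,0,0,0,0, 0,0,0.1,0,0,0, 0,0,0.1,0,0,0, 0,0,0,0,0,0, 0,0,0,0,0,0]' 1 >/dev/null
python3 -c "
from h import *
st()"
```

```text
t 11.5 tcp [559.  144.5 329.4] V [-131.9  127.9] yawY -4.35 z [-0.005 -0.001 -1.   ] F [-0.2  0.6 -0.2] w 94.2 ff 0.0
```

```bash

python3 -m pendant '[0,0.01,0.1,0,0,0, 0,0,0.1,0,0,0, 0,0,0.08,0,0,0, 0,0,0,0,0,0, 0,0,0,0,0,0]' >/dev/null
python3 -c "
from h import *
st()"
python3 -m pendant '[0,0,0.02,0,0,0, 0,0,0.02,0,0,0, 0,0,0,0,0,0]' >/dev/null
python3 -c "
from h import *
st()"
python3 -m pendant '[0,0,0.06,0,0,0, 0,0,0.07,0,0,0, 0,0,0,0,0,0]' >/dev/null
python3 -c "
from h import *
st()"
python3 -m pendant '[0,0,0,0,0,0, 0,0,0,0,0,0, 0,0,0,0,0,0, 0,0,0,0,0,0]' -1 >/dev/null
python3 -c "
from h import *
st()"
```

```text
t 11.92 tcp [562.9 143.5 261.5] V [-128.   127.2] yawY -4.43 z [-0.001 -0.    -1.   ] F [-0.3  0.7 -0.3] w 94.2 ff 0.0
t 12.17 tcp [562.8 144.2 251.5] V [-128.2  127.9] yawY -4.36 z [ 0.001  0.    -1.   ] F [ 0.3 -0.2  0.3] w 93.8 ff 0.0
t 12.42 tcp [561.7 144.2 217. ] V [-129.2  127.9] yawY -4.35 z [-0.003 -0.001 -1.   ] F [-0.4 -1.2 -1.5] w 94.3 ff 0.0
t 12.75 tcp [562.7 144.2 219.5] V [-128.2  127.9] yawY -4.35 z [ 0.001  0.    -1.   ] F [-0.7 -0.1  1.4] w 80.4 ff 29.7
```

```bash

python3 -m pendant '[-0.035,0,0,0,0,0, -0.035,0,0,0,0,0, -0.034,0.04,0,0,0,0, 0,0.06,0,0,0,0, 0,0.07,0,0,0,0, 0,0.07,0,0,0,0, 0,0.04,0,0,0,0, 0,0,0,0,0,0]' >/dev/null
python3 -c "
from h import *
st()"
python3 -m pendant '[0,0.06,0,0,0,0, 0,0.06,0,0,0,0, 0,0.03,0,0,0,0, 0,0.01,0,0,0,0, 0,0,0,0,0,0]' >/dev/null
python3 -c "
from h import *
st()"
```

```text
t 13.42 tcp [631.7 110.6 219.5] V [-56.9  99.6] yawY -4.46 z [ 0.    -0.001 -1.   ] F [-0.8  0.5  6.5] w 80.6 ff 29.7
t 13.83 tcp [669.1 107.7 219.2] V [-19.4  99.6] yawY -4.44 z [-0.006 -0.001 -1.   ] F [-5.3  0.7 10. ] w 80.5 ff 29.7
```

```bash

python3 -m pendant '[0,0,0,0,0,0, 0,0,0,0,0,0, 0,0,0,0,0,0, 0,0,-0.08,0,0,0, 0,0,-0.1,0,0,0, 0,0,-0.06,0,0,0, 0,0,0,0,0,0]' 1 >/dev/null
python3 -m pendant '[0,-0.1,0,0,0,0, 0,-0.12,0,0,0,0, 0,-0.06,0,0,0,0, 0,0,0,0,0,0, 0,0,0,0,0,0, 0,0,0,0,0,0]' -1 >/dev/null
python3 - <<'E'
from h import *
st(); risers()
E
```

```text
t 14.92 tcp [601.6 114.9 278.4] V [-87.2 101.7] yawY -4.37 z [ 0.002 -0.    -1.   ] F [ 1.2 -0.1 -0.6] w 57.2 ff 0.0
top V [-22.8  72.3] size [32.7 76. ] relyaw 88.8
top V [-134.7  -14.7] size [85.  73.4] relyaw 4.0
top V [-128.1 -136.3] size [74.6 85.9] relyaw 9.2
scene V [-124.5 -134.2] size [77.7 85.7] relyaw 7.5
scene V [-130.6  -26.7] size [57.7 78.8] relyaw -85.9
scene V [-18.  100.8] size [85.2 72.3] relyaw -5.0
scene case [453.4 381.6  37.8] [451.1 381.5] [ 56.1 122.6] 72.2 610 [-257.3  356.2]
```

```bash

python3 -m pendant '[0,0,0,0,0,0, 0,0,0,0,0,0, 0,0,0,0,0,0, 0,0,0.1,0,0,0, 0,0,0.1,0,0,0, 0,0,0.05,0,0,0, 0,0,0,0,0,0]' -1 >/dev/null
python3 -c "
from h import *
st()"
python3 -m pendant '[0,0.03,0,0,0,0, 0,0.03,0,0,0,0, 0,0.03,0,0,0,0, 0,0.02,0,0,0,0, 0,0.01,0,0,0,0, 0,0,0,0,0,0, 0,0,0,0,0,0]' >/dev/null
python3 -c "
from h import *
st()"
python3 -m pendant '[0,0.015,0,0,0,0, 0,0.015,0,0,0,0, 0,0,0,0,0,0]' >/dev/null
python3 -c "
from h import *
st()"
```

```text
t 15.6 tcp [599.3 115.1 213.4] V [-89.5 101.6] yawY -4.36 z [-0.005 -0.001 -1.   ] F [-0.   0.9  0.2] w 3.1 ff 0.0
t 16.18 tcp [631.  112.9 216.6] V [-57.8 101.9] yawY -4.35 z [ 0.002  0.    -1.   ] F [-0.1  0.   0.1] w 0.4 ff 0.0
t 16.43 tcp [636.3 112.3 215.9] V [-52.5 101.6] yawY -4.36 z [-0.007  0.    -1.   ] F [-7.4  0.4  6.2] w 0.4 ff 3.8
```

```bash

python3 -m pendant '[0,0.02,0,0,0,0, 0,0,0,0,0,0, 0,0,0,0,0,0]' >/dev/null
python3 -c "
from h import *
st()"
python3 -m pendant '[0,0.02,0,0,0,0, 0,0,0,0,0,0, 0,0,0,0,0,0]' >/dev/null
python3 -c "
from h import *
st()"
python3 -m pendant '[0,0.02,0,0,0,0, 0,0,0,0,0,0, 0,0,0,0,0,0]' >/dev/null
python3 -c "
from h import *
st()"
```

```text
t 16.68 tcp [638.2 111.8 215.3] V [-50.5 101.3] yawY -4.35 z [-0.016  0.    -1.   ] F [-15.9  -0.5  11.3] w 0.6 ff 8.0
t 16.93 tcp [640.1 111.5 215. ] V [-48.6 101.1] yawY -4.34 z [-0.026  0.001 -1.   ] F [-24.6  -1.3  19.2] w 0.5 ff 12.8
t 17.18 tcp [642.  111.2 214.7] V [-46.7 101. ] yawY -4.32 z [-0.036  0.001 -0.999] F [-34.   -0.7  28. ] w 0.5 ff 17.8
```

```bash

python3 -m pendant '[0,-0.06,0,0,0,0, 0,-0.1,0,0,0,0, 0,-0.08,-0.06,0,0,0, 0,0,-0.1,0,0,0, 0,0,-0.1,0,0,0, -0.11,-0.03,0,0,0,0, -0.15,-0.03,0,0,0,0, -0.15,-0.02,0,0,0,0]' 1 >/dev/null
python3 -m pendant '[-0.04,0,0,0,0,0, 0,0,0,0,0,0, 0,0,0,0,0,0, 0,0,0,0,0,0]' >/dev/null
python3 - <<'E'
from h import *
st(); risers()
E
```

```text
t 18.18 tcp [565.3   7.  281.1] V [-115.4   -8.6] yawY -4.23 z [ 0.001  0.001 -1.   ] F [-0.3 -0.  -0.6] w 77.2 ff 0.0
top V [  0.4 118.4] size [56.7 78.5] relyaw 89.8
top V [-128.1 -136.4] size [75.8 85.8] relyaw 9.9
top case [472.5 375.8  40.3] [448.8 377.6] [ 52.3 107.9] 74.8 220 [-259.3  352.1]
scene V [-123.2 -147.8] size [81.8 60.8] relyaw -77.5
scene V [-131.1  -13.1] size [77.5 68.1] relyaw -2.6
scene V [ 1.6 99.9] size [83.1 75.3] relyaw -0.1
scene case [453.2 381.5  37.8] [450.  381.5] [ 56.  122.7] 73.4 606 [-258.4  356.1]
```

```bash

python3 -m pendant '[-0.022,-0.063,0,0,0,0, 0,0,0,0,0,0, 0,0,0,0,0,0, 0,0,0.06,0,0,0, 0,0,0.04,0,0,0, 0,0,0,0,0,0]' 1 >/dev/null
python3 -c "
from h import *
st()"
python3 -m pendant '[0,0,0.04,0,0,0, 0,0,0,0,0,0]' >/dev/null
python3 -c "
from h import *
st()"
python3 -m pendant '[0,0,0.06,0,0,0, 0,0,0.06,0,0,0, 0,0,0,0,0,0]' >/dev/null
python3 -c "
from h import *
st()"
python3 -m pendant '[0,0,0,0,0,0, 0,0,0,0,0,0, 0,0,0,0,0,0, 0,0,0,0,0,0]' -1 >/dev/null
python3 -c "
from h import *
st()"
```

```text
t 18.78 tcp [548.3   1.7 254.3] V [-131.9  -15.3] yawY -4.3 z [-0.003  0.    -1.   ] F [-0.1  0.   0.7] w 93.8 ff 0.0
t 18.95 tcp [548.3   1.1 244.8] V [-131.9  -15.8] yawY -4.34 z [-0.002  0.    -1.   ] F [0.7 0.9 0.1] w 94.0 ff 0.0
t 19.2 tcp [547.7   1.  214.3] V [-132.4  -16. ] yawY -4.35 z [-0.004  0.    -1.   ] F [ 0.1 -0.3  0.6] w 94.4 ff 0.0
t 19.53 tcp [548.5   0.8 216.8] V [-131.7  -16.1] yawY -4.36 z [ 0.001  0.    -1.   ] F [-0.8  0.   1. ] w 80.4 ff 29.7
```

```bash

python3 -m pendant '[0.036,0,0,0,0,0, 0.036,0,0,0,0,0, 0,0.04,0,0,0,0, 0,0.06,0,0,0,0, 0,0.07,0,0,0,0, 0,0.07,0,0,0,0, 0,0.06,0,0,0,0, 0,0.06,0,0,0,0]' >/dev/null
python3 -m pendant '[0,0.05,0,0,0,0, 0,0.03,0,0,0,0, 0,0.01,0,0,0,0, 0,0,0,0,0,0]' >/dev/null
python3 -c "
from h import *
st()"
python3 -m pendant '[0,0,0,0,0,0, 0,0,0,0,0,0, 0,0,0,0,0,0, 0,0,-0.08,0,0,0, 0,0,-0.1,0,0,0, 0,0,-0.06,0,0,0, 0,0,0,0,0,0]' 1 >/dev/null
python3 -m pendant '[0,-0.1,0,0,0,0, 0,-0.12,0,0,0,0, 0,-0.06,0,0,0,0, 0,0,0,0,0,0, 0,0,0,0,0,0, 0,0,0,0,0,0]' -1 >/dev/null
python3 - <<'E'
from h import *
st(); risers()
E
```

```text
t 20.53 tcp [661.1  12.4 216.6] V [-20.2   3.8] yawY -4.26 z [-0.004  0.002 -1.   ] F [-3.8  0.5  7. ] w 80.1 ff 29.8
t 21.62 tcp [593.3  15.7 276. ] V [-88.1   2.1] yawY -4.34 z [ 0.002 -0.    -1.   ] F [-0.3  0.5  0.5] w 57.2 ff 0.0
top V [-128.1 -136.6] size [75.6 86.2] relyaw 9.5
top case [497.2 376.6  40. ] [498.6 375.2] [13.4 32. ] 13.1 29 [-209.5  353.5]
scene V [-124.8 -142.6] size [80.  67.9] relyaw -80.6
scene V [-18.9   6.7] size [87.6 74.4] relyaw 2.0
scene V [  0.8 100. ] size [83.7 77. ] relyaw 1.3
scene case [453.7 381.5  37.7] [450.5 381.4] [ 55.8 122.9] 72.0 613 [-257.9  356.1]
```

```bash

python3 -m pendant '[0.015,0,0,0,0,0, 0,0,0,0,0,0, 0,0,0,0,0,0, 0,0,0.1,0,0,0, 0,0,0.1,0,0,0, 0,0,0.03,0,0,0, 0,0,0,0,0,0]' -1 >/dev/null
python3 -m pendant '[0,0.03,0,0,0,0, 0,0.03,0,0,0,0, 0,0.03,0,0,0,0, 0,0.02,0,0,0,0, 0,0.02,0,0,0,0, 0,0.015,0,0,0,0, 0,0.015,0,0,0,0, 0,0,0,0,0,0]' >/dev/null
python3 -c "
from h import *
st()"
python3 -m pendant '[0,0.015,0,0,0,0, 0,0,0,0,0,0, 0,0,0,0,0,0]' >/dev/null
python3 -c "
from h import *
st()"
python3 -m pendant '[0,0.015,0,0,0,0, 0,0,0,0,0,0, 0,0,0,0,0,0]' >/dev/null
python3 -c "
from h import *
st()"
```

```text
t 22.97 tcp [630.5  16.3 218.5] V [-51.    5.4] yawY -4.35 z [-0.007  0.001 -1.   ] F [-9.7  0.   7.8] w 0.7 ff 4.6
t 23.22 tcp [631.8  15.9 218.1] V [-49.7   5.2] yawY -4.36 z [-0.014  0.002 -1.   ] F [-13.8   0.7  11.9] w 0.0 ff 7.6
t 23.47 tcp [633.2  15.6 217.7] V [-48.3   5. ] yawY -4.37 z [-0.021  0.002 -1.   ] F [-21.7   0.6  15. ] w 1.0 ff 11.1
```

```bash

python3 -m pendant '[0,-0.06,0,0,0,0, 0,-0.1,0,0,0,0, 0,-0.08,-0.06,0,0,0, 0,0,-0.1,0,0,0, 0,0,-0.1,0,0,0, -0.13,-0.025,0,0,0,0, -0.15,-0.025,0,0,0,0, -0.15,-0.025,0,0,0,0]' 1 >/dev/null
python3 -m pendant '[-0.135,0,0,0,0,0, 0,0,0,0,0,-0.8, 0,0,0,0,0,-0.8, 0,0,0,0,0,0, 0,0,0,0,0,0, 0,0,0,0,0,0]' >/dev/null
python3 - <<'E'
from h import *
st(); risers()
E
```

```text
t 24.63 tcp [ 551.1 -118.9  283.8] V [-120.1 -135.3] yawY 4.73 z [ 0.001 -0.    -1.   ] F [0.3 0.8 0. ] w 90.5 ff 0.0
top V [-1.  99.3] size [87.7 79.1] relyaw -0.9
top V [0. 2.] size [88.7 78.7] relyaw 0.5
top case [457.9 410.8  39.8] [458.  411.9] [ 52.4 119.4] 74.6 507 [-252.7  387. ]
scene V [-127.3 -135.9] size [73.8 78.6] relyaw 8.0
scene V [3.2 4.5] size [86.1 80.7] relyaw 2.1
scene V [  0.5 100.4] size [83.8 75.8] relyaw 0.0
scene case [469.4 415.   38.3] [464.4 415.1] [ 53.6 119.2] 73.9 589 [-246.6  390.7]
```

```bash

python3 -m pendant '[0,-0.026,0,0,0,0, 0,0,0,0,0,0, 0,0,0,0,0,0, 0,0,0.06,0,0,0, 0,0,0.04,0,0,0, 0,0,0,0,0,0]' 1 >/dev/null
python3 -c "
from h import *
st()"
python3 -m pendant '[0,0,0.04,0,0,0, 0,0,0,0,0,0]' >/dev/null
python3 -c "
from h import *
st()"
python3 -m pendant '[0,0,0.06,0,0,0, 0,0,0.06,0,0,0, 0,0,0,0,0,0]' >/dev/null
python3 -c "
from h import *
st()"
python3 -m pendant '[0,0,0,0,0,0, 0,0,0,0,0,0, 0,0,0,0,0,0, 0,0,0,0,0,0]' -1 >/dev/null
python3 -c "
from h import *
st()"
```

```text
t 25.23 tcp [ 543.4 -119.3  256.8] V [-127.8 -136.3] yawY 4.82 z [-0.003  0.001 -1.   ] F [ 0.4 -0.3  0.8] w 94.1 ff 0.0
t 25.4 tcp [ 543.7 -119.6  247.3] V [-127.4 -136.5] yawY 4.81 z [-0.002  0.    -1.   ] F [-0.4  0.8 -0. ] w 94.1 ff 0.0
t 25.65 tcp [ 543.3 -119.4  216.7] V [-127.8 -136.4] yawY 4.81 z [-0.004  0.001 -1.   ] F [-0.6  0.2 -0.2] w 94.1 ff 0.0
t 25.98 tcp [ 544.5 -119.9  219.5] V [-126.6 -136.7] yawY 4.81 z [ 0.001 -0.    -1.   ] F [ 0.4 -0.1  0.7] w 79.6 ff 30.0
```

```bash

python3 -m pendant '[0,0,0,0,0,0.8, 0,0,0,0,0,0.8, 0.05,0,0,0,0,0, 0.07,0,0,0,0,0, 0.06,0.03,0,0,0,0, 0,0.06,0,0,0,0, 0,0.06,0,0,0,0, 0,0,0,0,0,0]' >/dev/null
python3 -c "
from h import *
st()"
python3 -m pendant '[0,0.06,0,0,0,0, 0,0.06,0,0,0,0, 0,0.06,0,0,0,0, 0,0.05,0,0,0,0, 0,0.03,0,0,0,0, 0,0.015,0,0,0,0, 0,0,0,0,0,0]' >/dev/null
python3 -c "
from h import *
st()"
python3 -m pendant '[0,0,0,0,0,0, 0,0,0,0,0,0, 0,0,0,0,0,0, 0,0,-0.08,0,0,0, 0,0,-0.1,0,0,0, 0,0,-0.06,0,0,0, 0,0,0,0,0,0]' 1 >/dev/null
python3 -m pendant '[0,-0.1,0,0,0,0, 0,-0.12,0,0,0,0, 0,-0.06,0,0,0,0, 0,0,0,0,0,0, 0,0,0,0,0,0, 0,0,0,0,0,0]' -1 >/dev/null
python3 - <<'E'
from h import *
st(); risers()
E
```

```text
t 26.65 tcp [587.3 -76.7 219.5] V [-87.2 -90.5] yawY -4.21 z [ 0.004 -0.    -1.   ] F [3.7 2.2 5.3] w 79.5 ff 30.0
t 27.23 tcp [652.2 -82.7 219.1] V [-22.  -91.6] yawY -4.31 z [-0.004  0.001 -1.   ] F [-3.3  0.2  6.3] w 79.6 ff 30.0
t 28.32 tcp [584.7 -77.5 278.4] V [-89.7 -91.5] yawY -4.33 z [ 0.001 -0.    -1.   ] F [-0.7  0.   0.6] w 57.1 ff 0.0
top V [-1.2 97.2] size [90.8 78.7] relyaw 0.5
top V [-0.7  8.3] size [74.6 77.1] relyaw -88.6
top case [457.9 411.2  39.8] [458.5 413.4] [ 52.6 119.4] 73.0 508 [-252.3  388.6]
scene V [-20.3 -90.2] size [88.3 73.3] relyaw -1.5
scene V [3.6 3.6] size [87.9 79.8] relyaw 1.0
scene V [  0.5 100. ] size [83.9 74.7] relyaw 0.6
scene case [469.4 414.9  38.2] [464.7 415.9] [ 54.8 119.2] 72.2 586 [-246.3  391.5]
```

```bash

python3 -m pendant '[0,0,0,0,0,0, 0,0,0,0,0,0, 0,0,0,0,0,0, 0,0,0.1,0,0,0, 0,0,0.1,0,0,0, 0,0,0.03,0,0,0, 0,0,0,0,0,0]' -1 >/dev/null
python3 -m pendant '[0,0.03,0,0,0,0, 0,0.03,0,0,0,0, 0,0.03,0,0,0,0, 0,0.02,0,0,0,0, 0,0.02,0,0,0,0, 0,0.015,0,0,0,0, 0,0.015,0,0,0,0, 0,0,0,0,0,0]' >/dev/null
python3 -c "
from h import *
st()"
python3 -m pendant '[0,0.015,0,0,0,0, 0,0,0,0,0,0, 0,0,0,0,0,0]' >/dev/null
python3 -c "
from h import *
st()"
python3 -m pendant '[0,0.02,0,0,0,0, 0,0,0,0,0,0, 0,0,0,0,0,0]' >/dev/null
python3 -c "
from h import *
st()"
python3 -m pendant '[0,-0.06,0,0,0,0, 0,-0.1,0,0,0,0, 0,-0.1,0,0,0,0, 0,-0.1,0,0,0,0, 0,-0.1,-0.12,0,0,0, 0,0,-0.15,0,0,0, 0,0,-0.15,0,0,0, 0,0,0,0,0,0]' 0.2 >/dev/null
python3 - <<'E'
from h import *
st(); risers()
E
```

```text
t 29.67 tcp [623.2 -80.7 221.1] V [-51.1 -91.8] yawY -4.35 z [-0.003  0.    -1.   ] F [-5.9  0.1  3.9] w 0.3 ff 2.7
t 29.92 tcp [624.4 -81.1 220.7] V [-49.8 -92. ] yawY -4.38 z [-0.009  0.002 -1.   ] F [-11.9   1.2   7.6] w 0.7 ff 5.9
t 30.17 tcp [626.3 -81.5 220.2] V [-47.9 -92.4] yawY -4.39 z [-0.019  0.003 -1.   ] F [-20.    1.1  14.7] w 0.2 ff 10.3
t 30.83 tcp [520.6 -73.6 332.5] V [-153.9  -92.4] yawY -4.4 z [ 0.014 -0.002 -1.   ] F [ 0.6  0.4 -0.2] w 50.4 ff 0.0
top V [-1.  98.9] size [87.7 77.8] relyaw -0.5
top V [  0.7 -44.5] size [179.5  82. ] relyaw 4.2
top case [458.  411.   39.8] [458.5 412. ] [ 54.  118.3] 74.2 506 [-252.2  387.2]
scene V [  3.7 -90.3] size [87.3 77.9] relyaw 0.1
scene V [3.1 4.2] size [87.4 79.2] relyaw 0.2
scene V [  2.8 100.2] size [83.5 80.2] relyaw 0.9
scene case [469.4 414.9  38.3] [465.  415.9] [ 54.5 116.7] 72.2 583 [-246.1  391.6]
```

View pics/r_scene.png

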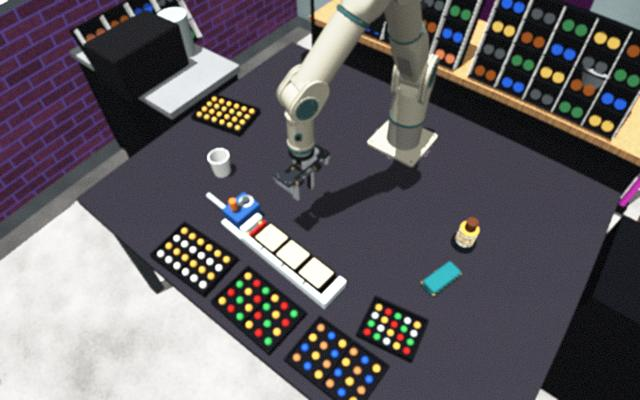

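The scene view shows the three risers in one row against the fence, around (270,237) to (317,272), with the jaw open and the knob at (233,203). Next I'll close the jaw.

```bash

python3 -m pendant '[0,0,-0.08,0,0,0, -0.097,0.113,0,0,0,0, -0.097,0.113,0,0,0,0, -0.097,0.113,0,0,0,0, -0.097,0.113,0,0,0,0, -0.097,0.113,0,0,0,0, -0.097,0.113,0,0,0,0, 0,0,0,0,0,0]' >/dev/null
python3 -m pendant '[0,0,0,0,0,0, 0,0,0,0,0,0]' 0.1 >/dev/null
python3 -c "
from h import *
st()"
```

```text
t 31.77 tcp [ 675.2 -229.9  344. ] V [  12.  -236.7] yawY -4.36 z [-0.003  0.002 -1.   ] F [ 0.1  0.1 -0.4] w 51.9 ff 0.0
```

```bash

python3 -m pendant '[-0.003,0.013,0,0,0,0, 0,0,0.08,0,0,0, 0,0,0.08,0,0,0, 0,0,0.04,0,0,0, 0,0,0,0,0,0, 0,0,0,0,0,0]' >/dev/null
python3 -c "
from h import *
st()"
python3 -m pendant '[0,0,0,0,0,0, 0,0,0,0,0,0, 0,0,0,0,0,0, 0,0,0,0,0,0, 0,0,0,0,0,0, 0,0,0,0,0,0]' -1 >/dev/null
python3 -c "
from h import *
st()"
```

```text
t 32.27 tcp [ 678.7 -230.7  296.1] V [  15.6 -237.2] yawY -4.31 z [-0.001  0.001 -1.   ] F [-0.3 -0.1  0.5] w 51.4 ff 0.0
t 32.77 tcp [ 679.7 -231.6  297. ] V [  16.5 -238.1] yawY -4.34 z [ 0.003 -0.001 -1.   ] F [ 2.8 -0.4  1.8] w 23.5 ff 30.0
```

```bash

python3 -m pendant '[-0.078,-0.003,0,0,0,0, -0.071,-0.032,0,0,0,0, -0.053,-0.057,0,0,0,0, -0.027,-0.073,0,0,0,0, 0.003,-0.078,0,0,0,0, 0.032,-0.071,0,0,0,0, 0.057,-0.053,0,0,0,0, 0.073,-0.027,0,0,0,0]' >/dev/null
python3 -m pendant '[0.078,0.003,0,0,0,0, 0.071,0.032,0,0,0,0, 0.053,0.057,0,0,0,0, 0.027,0.073,0,0,0,0, -0.003,0.078,0,0,0,0, -0.032,0.071,0,0,0,0, -0.057,0.053,0,0,0,0, -0.073,0.027,0,0,0,0]' >/dev/null
python3 -m pendant '[0,0,0,0,0,0]' >/dev/null
python3 - <<'E'
from h import *
st(); risers()
E
```

```text
t 34.18 tcp [ 679.8 -233.1  296.9] V [  16.8 -239.6] yawY -4.44 z [ 0.002  0.    -1.   ] F [3.  0.3 3. ] w 23.5 ff 30.0
top V [-0.5 15.9] size [267.3  80.2] relyaw -0.4
top case [458.2 410.9  39.7] [458.2 412.6] [ 52.4 119.8] 72.8 513 [-252.6  387.8]
scene V [  4.  -73.6] size [87.  79.6] relyaw -1.6
scene V [ 2.2 17.2] size [84.6 75.7] relyaw -0.1
scene V [  2.2 107.5] size [84.8 76.2] relyaw 0.7
scene case [469.1 414.9  38.2] [465.8 415.1] [ 54.4 118.4] 72.9 583 [-245.2  390.8]
```

```bash

python3 -m pendant '[-0.078,-0.003,0,0,0,0, -0.071,-0.032,0,0,0,0, 0,0,0,0,0,0]' >/dev/null
python3 -c "
from h import *
st()"
python3 -m pendant '[-0.053,-0.057,0,0,0,0, 0,0,0,0,0,0, 0,0,0,0,0,0]' >/dev/null
python3 - <<'E'
from h import *
st(); risers()
p,d,c=cam('scene'); W=cloud(d,c)
for b in blob(W,masks(p)['red'],10,50,(600,730,-250,100)): print(*b,tov(b[1]))
a=cv2.resize(p[190:260,205:305],None,fx=6,fy=6,interpolation=cv2.INTER_CUBIC); cv2.imwrite('pics/pad1.png',a[:,:,::-1])
E
```

```text
t 34.53 tcp [ 664.8 -267.7  296.6] V [   4.4 -275.1] yawY -4.47 z [-0.005  0.006 -1.   ] F [-5.9  3.8  9.3] w 23.3 ff 30.0
t 34.78 tcp [ 650.5 -277.   296.6] V [  -9.1 -285.5] yawY -4.31 z [-0.005  0.008 -1.   ] F [-6.   6.   8.3] w 23.1 ff 30.0
top V [ 1.1 19.9] size [269.9  82.7] relyaw 0.7
top case [458.1 411.   39.9] [458.  411.7] [ 53.2 119. ] 74.1 510 [-252.7  386.8]
scene V [  3.7 -67.1] size [86.4 79.3] relyaw 0.7
scene V [ 3.7 21.1] size [82.9 80.1] relyaw 0.6
scene V [  0.7 111.3] size [83.2 74.8] relyaw 2.0
scene case [469.4 414.9  38.1] [465.3 414.8] [ 53.5 119.7] 73.9 589 [-245.7  390.5]
```

View pics/pad1.png

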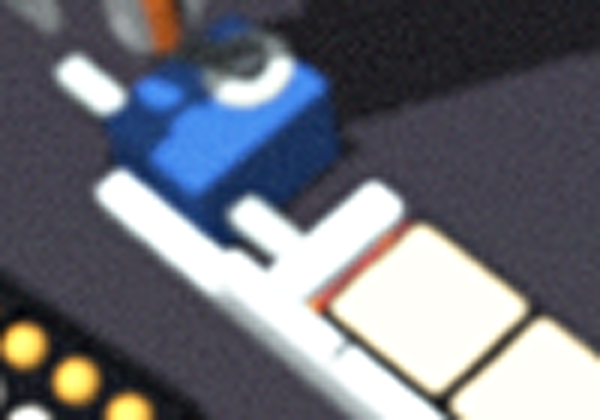

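The pad is visibly pressed part-way: a thin red strip at (360,265). The crank angle gives a jaw of about 47.5 mm and a pad of about 7.5 mm, which is what I want. I'll release and go for the case.

```bash

python3 -m pendant '[0,0,0,0,0,0, 0,0,0,0,0,0, 0,0,0,0,0,0, 0,0,-0.1,0,0,0, 0,0,-0.15,0,0,0, 0,0,-0.15,0,0,0, 0,0,0,0,0,0]' 0.7 >/dev/null
python3 -m pendant '[0.14,-0.05,0,0,0,0, 0.15,-0.053,0,0,0,0, 0.15,-0.053,0,0,0,0, 0.15,-0.053,0,0,0,0, 0.15,-0.053,0,0,0,0, 0.15,-0.053,0,0,0,0, 0.15,-0.053,0,0,0,0, 0.15,-0.053,0,0,0,0]' >/dev/null
python3 -m pendant '[0.15,-0.053,0,0,0,0, 0.15,-0.053,0,0,0,0, 0.15,-0.053,0,0,0,0, 0.15,-0.053,0,0,0,0, 0.15,-0.053,0,0,0,0, 0.15,-0.053,0,0,0,0, 0.15,-0.053,0,0,0,0, 0.15,-0.053,0,0,0,0]' >/dev/null
python3 -m pendant '[0.15,-0.053,0,0,0,0, 0.15,-0.053,0,0,0,0, 0,0,0,0,0,-1, 0,0,0,0,0,-1, 0,0,0,0,0,-1, 0,0,0,0,0,-1, 0,0,0,0,0,-1, 0,0,0,0,0,-1]' >/dev/null
python3 -m pendant '[0,0,0,0,0,-1, 0,0,0,0,0,-1, 0,0,0,0,0,-1, 0,0,0,0,0,-1, 0,0,0,0,0,-1, 0,0,0,0,0,-1, 0,0,0,0,0,-1, 0,0,0,0,0,-0.6]' >/dev/null
python3 -m pendant '[0,0,0,0,0,0]' >/dev/null
cat >> h.py <<'E'
def go(w):
    s=status.sense(); m=R.from_rotvec(s['tcp_rot']).as_matrix()
    print('shares',(m.T@(np.array(w)-s['tcp_pos'])/250).round(3))
E
python3 - <<'E'
from h import *
st(); risers(); go([461.5,413.5,300])
E
```

```text
t 38.27 tcp [466.2 408.1 395.8] V [-244.2  383.8] yawY 73.62 z [-0. -0. -1.] F [ 0.2 -0.2 -0. ] w 80.1 ff 0.0
top V [ 1.5 21.7] size [273.   82.8] relyaw 0.3
top case [459.9 405.5  39.8] [458.4 408.4] [ 48.3 116.5] 74.1 386 [-252.1  383.6]
scene V [  4.2 -68.5] size [85.4 80.7] relyaw 0.5
scene V [ 3.2 21.6] size [84.  80.8] relyaw 1.3
scene V [  1.3 111.2] size [83.8 75.5] relyaw -1.0
scene case [469.5 414.9  38.1] [465.5 414.6] [ 53.3 118.5] 74.0 590 [-245.5  390.3]
shares [0.024 0.015 0.384]
```

```bash

python3 -m pendant '[0.024,0.015,0.1,0,0,0, 0,0,0.15,0,0,0, 0,0,0.15,0,0,0, 0,0,0.15,0,0,0, 0,0,0.1,0,0,0, 0,0,0.08,0,0,0, 0,0,0,0,0,0, 0,0,0,0,0,0]' >/dev/null
python3 -c "
from h import *
st(); go([461.5,413.5,206])"
```

```text
t 39.03 tcp [461.1 413.6 212.9] V [-249.8  389. ] yawY 73.52 z [-0.001 -0.002 -1.   ] F [ 0.4 -0.4  0.3] w 79.9 ff 0.0
shares [-0.002  0.     0.027]
```

```bash

python3 -m pendant '[0,0,0.02,0,0,0, 0,0,0,0,0,0, 0,0,0,0,0,0, 0,0,0,0,0,0, 0,0,0,0,0,0, 0,0,0,0,0,0]' -1 >/dev/null
python3 -c "
from h import *
st()"
python3 -m pendant '[0,0,-0.05,0,0,0, 0,0,-0.1,0,0,0, 0,0,-0.15,0,0,0, 0,0,-0.15,0,0,0, 0,0,-0.1,0,0,0, 0,0,0,0,0,0, 0,0,0,0,0,0]' >/dev/null
python3 - <<'E'
from h import *
st()
p,d,c=cam('scene','lift'); W=cloud(d,c)
for b in blob(W,masks(p)['teal'],20,220,(350,800,-300,480)): print(*b)
E
```

```text
t 39.53 tcp [461.6 413.9 209.7] V [-249.3  389.3] yawY 73.56 z [ 0.001  0.001 -1.   ] F [-0.8 -0.1  5.8] w 54.0 ff 30.0
t 40.12 tcp [461.4 413.9 348.1] V [-249.4  389.3] yawY 73.57 z [ 0.002  0.003 -1.   ] F [ 0.4 -0.7 -2.2] w 53.9 ff 30.0
[487.5 410.4 175.8] [481.5 409.3] [58. 86.] 80.1 487
```

```bash

python3 -m pendant '[0,0,0,0,0,-0.7, 0,0,0,0,0,-0.7, 0,0,0,0,0,-0.7, -0.04,-0.06,0,0,0,0, -0.083,-0.123,0,0,0,0, -0.083,-0.123,0,0,0,0, -0.083,-0.123,0,0,0,0, -0.083,-0.123,0,0,0,0]' >/dev/null
python3 -m pendant '[-0.083,-0.123,0,0,0,0, -0.083,-0.123,0,0,0,0, -0.083,-0.123,0,0,0,0, -0.083,-0.123,0,0,0,0, -0.083,-0.123,0,0,0,0, -0.083,-0.123,0,0,0,0, -0.083,-0.123,0,0,0,0, 0,0,0,0,0,0]' >/dev/null
python3 -m pendant '[-0.04,-0.06,0,0,0,0, 0,0,0,0,0,0]' >/dev/null
python3 -c "
from h import *
st(); go([682.5,27,275])"
```

```text
t 41.67 tcp [680.9  23.6 343.5] V [-1.4 16.6] yawY 85.35 z [-0.003 -0.003 -1.   ] F [ 0.6 -1.9 -1.8] w 54.1 ff 30.0
shares [-0.006  0.015  0.274]
```

```bash

python3 -m pendant '[-0.006,0.015,0.08,0,0,0, 0,0,0.1,0,0,0, 0,0,0.08,0,0,0, 0,0,0,0,0,0, 0,0,0,0,0,0]' >/dev/null
python3 -c "
from h import *
st()"
python3 -m pendant '[0,0,0.025,0,0,0, 0,0,0.02,0,0,0, 0,0,0,0,0,0, 0,0,0,0,0,0]' >/dev/null
python3 -c "
from h import *
st()"
```

```text
t 42.08 tcp [681.2  32.1 279.1] V [-1.7 25.1] yawY 85.65 z [-0.005  0.    -1.   ] F [ 0.2  0.8 -1.6] w 53.7 ff 30.0
t 42.42 tcp [682.4  31.2 270.3] V [-0.4 24.3] yawY 85.6 z [ 0.  0. -1.] F [ 1.  -0.1 -1.4] w 54.3 ff 30.0
```

```bash

python3 -m pendant '[0,0,0.018,0,0,0, 0,0,0.012,0,0,0, 0,0,0,0,0,0, 0,0,0,0,0,0]' >/dev/null
python3 -c "
from h import *
st()"
python3 -m pendant '[0,0,0.008,0,0,0, 0,0,0.004,0,0,0, 0,0,0,0,0,0]' >/dev/null
python3 -c "
from h import *
st()"
```

```text
t 42.75 tcp [682.3  31.1 262.2] V [-0.6 24.2] yawY 85.59 z [-0.  0. -1.] F [-0.4  0.1 -2. ] w 53.7 ff 30.0
t 43.0 tcp [682.5  31.2 259.8] V [-0.3 24.2] yawY 85.6 z [ 0.001  0.    -1.   ] F [-0.2 -0.2  1.1] w 53.6 ff 30.0
```

Contact is just showing (Fz from -2 to +1). I'll release, retreat and check.

```bash

python3 -m pendant '[0,0,0.003,0,0,0, 0,0,0,0,0,0, 0,0,0,0,0,0]' >/dev/null
python3 -m pendant '[0,0,0,0,0,0, 0,0,0,0,0,0, 0,0,0,0,0,0, 0,0,0,0,0,0, 0,0,-0.06,0,0,0, 0,0,-0.12,0,0,0, 0,0,-0.15,0,0,0, 0,0,-0.15,0,0,0]' 0.8 >/dev/null
python3 -m pendant '[0.15,0,0,0,0,0, 0.15,0,0,0,0,0, 0.15,0,0,0,0,0, 0.15,0,0,0,0,0, 0.15,0,0,0,0,0, 0.15,0,0,0,0,0, 0,0,0,0,0,0, 0,0,0,0,0,0]' >/dev/null
python3 - <<'E'
from h import *
st(); risers()
E
```

```text
t 44.58 tcp [456.5  48.6 379. ] V [-227.    24.6] yawY 85.66 z [-0.001 -0.    -1.   ] F [0.2 0.7 0. ] w 84.4 ff 0.0
top V [ -0.5 105.1] size [105.   78.4] relyaw 1.0
top V [  1.1 -58.1] size [110.6  80.5] relyaw -1.8
top case [666.5  30.3  90. ] [676.5  32. ] [ 43.7 110.1] 86.9 326 [-6.4 24.6]
scene V [  2.6 -67.5] size [86.4 77.2] relyaw 2.3
scene V [  2.  111.8] size [83.9 79.2] relyaw 0.2
scene case [687.3  35.8  87.2] [684.2  22.3] [ 75.3 119.9] 85.6 698 [ 2.  15.5]
```

View pics/r_scene.png

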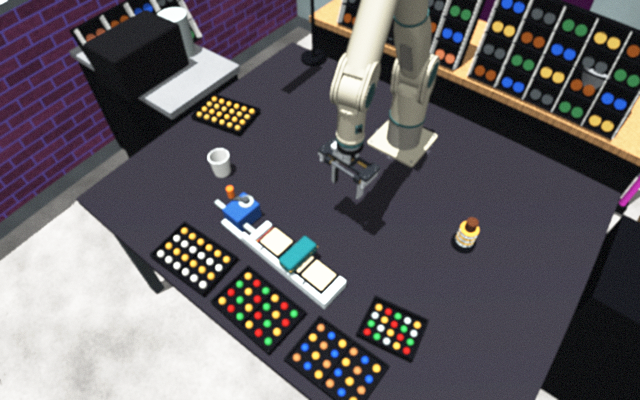

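```bash
python3 - <<'E'
import cv2
a=cv2.imread('pics/r_top.png')[110:200,240:430]; cv2.imwrite('pics/t_end.png',cv2.resize(a,None,fx=4,fy=4,interpolation=cv2.INTER_CUBIC))
E
```

```text
(no output)
```

View pics/t_end.png

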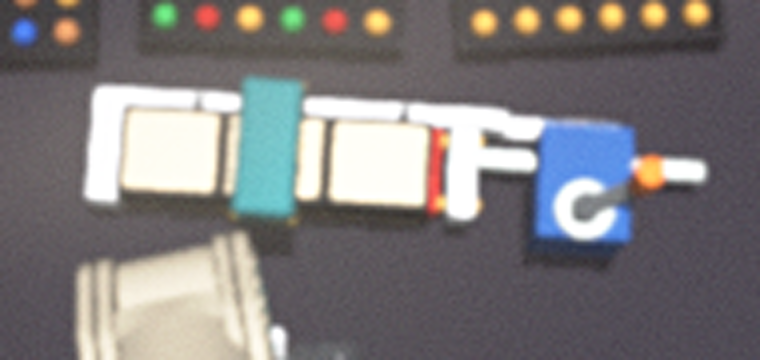

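The final view shows the case lying flat across the middle riser at (270,145), pointing front to back. The row is tight and the gap between pad and jaw, at about (443,170), is roughly half closed. I'm handing in.

```bash
python3 -c "
from station import manip
print(manip.hand_in())"
```

```text
the job is handed in; nothing more can be done
None
```

The job is handed in at about 45 s of robot time, but no verdict came back: the three risers are packed square against the back fence and fixed jaw, the pad is pressed in about 7.5 mm by the crank angle, and the one glasses case (teal) lies flat front to back on the middle riser.

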